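Hold the viewing-box cover at its balance point for fitting the stay

ROBOT

A 7-joint arm with a two-finger parallel gripper is mounted at the origin on the work surface; the furniture and walls round the work are solid. World frame = base frame: x ahead of the robot, y to its left, z up, the work surface at z = 0. Lengths are in m, angles in rad, forces in N, time in s.
With the tool pointing down it reaches from about 0.35 to 0.9 m from the base axis. Payload 19.9 kg.
Tool frame: the origin (TCP) lies between the finger pads, 19 mm behind the fingertips; this is the grasp point; z points along the fingers, y is the line along which they close (so a half turn about z gives the same grasp; the last joint's range is limited). The gripper opens to 94 mm and grips with 3 to 60 N. Pads are 16 mm wide; open, the fingers measure 119 mm over their backs; the gripper's body (75 mm by 177 mm) begins 78 mm behind the grasp point.
Start: joints at [1.28, 0.417, -0.01, 1.614, 0.005, 1.111, -0.053], TCP at [0.154, -0.606, 0.224] pointing down, gripper open.
Joint ranges: [-2.81, 2.81], [-0.39, 2.02], [-1.27, 1.25], [0.06, 2.57], [-1.19, 4.33], [0.19, 2], [-2.82, 2.82]. Speed limits (rad/s): [1.89, 1.89, 2.39, 2.39, 3.01, 3.01, 3.01].

INTERFACE

Orientations are given as a unit quaternion [x, y, z, w].
In Python, from bench import manip gives the robot as it stands.
- The arm moves only by the shell command python3 -m inch 'ROWS' [FORCE]. ROWS is text: rows parted by semicolons, each of 7 numbers parted by spaces: the shift along the tool's x, y, z in units of 60 mm (1.0 is 60 mm), then the turn, a rotation vector about the tool's x, y, z in units of 6 degrees (1.0 is 6 degrees), then the gripper command: -1 is fully open, 1 is shut, values between are in proportion. A call has 1 to 12 rows; each row shifts and turns the commanded pose from where the row before left it, along the tool's axes as they then stand; what a row does not reach is not made up. A row lasts 1/8 s, in which the tool goes at most 62.5 mm and 10.7 degrees, less where a joint would pass 70% of its speed; a pose out of reach is approached as far as the arm can. A call is refused whole if a number of a shift passes 1 or a number of a turn 1, either way. A call with a gripper value outside its range is refused whole. The fingers move at their own pace and stop on an object; FORCE is the grip in N (left out, the last holds). Time passes only in rows, so rows that do not move let the fingers close. It gives the time, the measured TCP pose, the force, the opening and the grip force at its end, in the units of the state.
- manip.sense(): the state, without advancing time (a new reading comes with each control period).
- manip.grab_frame(name): name is "side" or "top"; returns a dict with "img" (384x512x3 uint8, red, green, blue), "fx", "fy", "cx", "cy" (pixels), "distortion" ([k1, k2, p1, p2, k3] as OpenCV has them; the pictures are not rectified), "view" (4x4, takes a point from world to camera coordinates). Camera axes: x right, y up, looking along -z (the intrinsics and any distortion apply to the point x, -y, -z); pixel columns grow to the right and rows downward; lengths in m; the calibration is good to about 2 mm. A picture is of the moment at which its call begins. There is no depth.
- manip.sign_off(): hands the job in; it is judged then, once.
Trained networks look in a picture, given as the dict that the camera call returned (one of the last four; its "shot" number tells which), for a name from the list of things; names that differ only in an ending like _2 or _b are one class to them, and where a whole thing is asked for, a point or a joint stands for the part that bears it (a point fixed in the world has none). Each returns a list of dicts, best first, with "conf" (0 to 1); they miss things now and then, are a little off and sometimes report something else, mostly with a low value. They report only what shows in the picture. A call takes as long as a camera call.
- manip.masks_of(query, picture): "mask" (384x512 bool, what is visible of it) and "uv" ([column, row] in pixels, amid what is visible of it).
The state is a dict: "time_s": time; "joint_pos": joint angles; "dq": joint speeds; "joint_torque": joint torques, N m; "tool_pos": TCP position; "eef_rot": TCP orientation; "wrist_force": force on the tool from outside, world axes, zero at the start; "torque": the same for the moment, N m; "finger_gap": opening from 0.0 (shut) to 1.0 (fully open); "gripper_force": force on a finger pad.
Only numpy, scipy, OpenCV 4.12 (cv2) and the standard library are available. Lean on these libraries where they do the work, as an engineer would, in place of code of your own. Each camera call takes 0.05 s, during which the arm holds its last target. There are 200 camera calls.

TASK

The stay of the UV viewing box is off and I am about to fit the new one. Turn the lamp knob anticlockwise all the way to its stop while the cover is still shut, then lift the cover by its bar handle up to its balance point, a little past upright, where it would neither drop shut nor tip over backwards, and finish with the gripper still holding the handle there, the cover steady. Never let the cover fall either way, and leave the dish on the glass and the things on the bench where they are.

Things in the scene. Friction and masses are not known exactly. Their poses are not given: they have to be found in the camera images.
- viewing_box: White UV viewing box fixed to the bench, 146 deep (x), 220 wide (y), 65 mm high to its deck. Origin: centre of its underside; x points from its front to its back, y to the left seen from the front. On the deck a clear hinged cover 36 mm high (box x -69 to 66, y -17 to 107 mm) over a glass window; on the strip to its right the lamp knob, axis at box (-20, -68) mm.
- cover (a joint): Cover's hinge, rad: 0 shut, grows as its front goes up and back; back stop 2.35. No spring, little friction (0.012 N m): its weight (0.3 kg) drops it shut below the balance point and tips it backwards beyond. It balances at 1.69 rad, 97 degrees, leaning 7 degrees past upright, its centre of mass right above the hinge. Lifting takes about 2 N at first, nothing at balance.
- cover_hinge (a point): Point on the cover's hinge axis, mid-width, at the top rear edge of the shut cover: box (66, 45, 101) mm. The axis is along box y. Stays put as the cover swings.
- cover_handle (a point): Middle of the bar handle: level round steel bar, 10 mm thick, along box y, straight for 78 mm between two posts, 35 mm in front of the cover's front wall, free all round: pinched from above it turns in the fingers as the cover swings. Cover shut: box (-104, 45, 79) mm, in front of the box. In the cover's frame 170 mm ahead of the hinge, 22 mm below it. Frame swings with the cover.
- knob (a joint): Lamp knob, rad: 0 at the anticlockwise stop (off); grows clockwise seen from above, to 4.71 at the other stop. Friction 0.03 N m; stays where it is left.
- knob_grip (a point): On the knob's upright axis, 88 mm above the bench. The grip is an upright black bar 34 long, 11 mm thick, its flat sides free from 74 to 96 mm above the bench, over a round skirt 37 mm across; the cover's side is 51 mm from the axis. Site x runs along the bar to the end with the white line; z up. At knob 0 the line points 135 degrees anticlockwise from box x (front left).
- dish: Closed culture dish, 90 mm across, 16 mm high, on the glass under the cover; origin at the centre of its underside.
- stay: The new stay: a thin gas strut 159 mm long, 12 mm thick, black with a steel rod, lying on the bench to the right; origin at its middle, underside.
- screwdriver: Screwdriver with a black handle, 150 mm, lying on the bench to the right; origin at its underside.
- oil_bottle: Small dark bottle of immersion oil, 29 mm across, 62 mm high, on the bench to the right; origin at the centre of its underside.
- slide_packet: White packet of slides, 33 x 82 x 30 mm, on the bench to the right, by the nearer microscope; origin at the centre of its underside.

How it is judged:
On the way:
1. the lamp knob is at its anticlockwise stop while the cover is still shut (value of joint knob below 0.08 rad and value of joint cover below 0.06 rad), for 0.2 s.
At the end, for the whole second after the job is handed in: The knob is within 0.08 rad of its anticlockwise stop; the cover stands still within 0.1 rad of its balance point (1.59 to 1.79 rad), its handle between or against the fingers (handle within 35 mm of the TCP, touched with more than 0.5 N) and the dish is within 20 mm of where it was (value of joint knob below 0.08 rad and value of joint cover between 1.59 and 1.79 rad and velocity of joint cover between -0.08 and 0.08 rad/s and distance between the grasp point and cover_handle below 0.035 m and contact force between the fingers and viewing_box above 0.5 N and not (distance of dish from where it was at the start of the episode above 0.02 m)); the arm keeps its last pose, push and grip.
It fails at once if the cover is raised while the lamp is not turned fully off (value of joint cover above 0.06 rad and value of joint knob above 0.12 rad).
It fails at once if the cover tips over backwards (value of joint cover above 2.05 rad).
It fails at once if the cover is let fall shut (velocity of joint cover below -3 rad/s).
It fails at once if the dish or a thing on the bench is moved by more than 25 mm (distance of any of dish, stay, screwdriver, oil_bottle, slide_packet from where it was at the start of the episode above 0.025 m).
It also fails if it takes over 72 s, if anything falls off the work surface, if the arm or the gripper's body presses on something with over 40 N, if the wrist force passes 120 N, or if a joint passes its speed limit or range.

## Working session

There is one attempt and no reset: what is moved stays moved. The work goes in short steps, Python scripts to look and compute and a shell command to move; the robot and the scene stay as the last step left them, time stands still between calls to the robot, and variables do not carry over. Pictures are saved under pics/ and viewed, at most 10 in all, crops included, and the job is handed in when it is done.

```bash
mkdir -p pics; ls
python3 - <<'E'
from bench import manip
import cv2,numpy as np
s=manip.sense();print({k:np.round(v,3) for k,v in s.items()})
for n in("top","side"):
    f=manip.grab_frame(n);cv2.imwrite(f"pics/{n}0.png",f["img"][:,:,::-1])
    print(n,f["fx"],f["cx"],f["cy"],f["distortion"],np.round(f["view"],3).tolist())
    for q in("viewing_box","cover","knob","cover_handle","knob_grip","dish","stay"):
        print(q,[(round(d["conf"],2),np.round(d["uv"]),int(d["mask"].sum())) for d in manip.masks_of(q,f)][:3])
E
```

```text
pics
{'time_s': np.float64(0.0), 'joint_pos': array([ 1.281,  0.418, -0.01 ,  1.614,  0.005,  1.111, -0.053]), 'dq': array([-0.   ,  0.   , -0.001,  0.001, -0.   ,  0.001,  0.   ]), 'joint_torque': array([-0.0000e+00, -8.5125e+01,  6.3900e-01, -4.2599e+01, -4.9000e-02,
        1.9000e-02,  0.0000e+00]), 'tool_pos': array([ 0.154, -0.605,  0.224]), 'eef_rot': array([ 0.992,  0.124, -0.   , -0.001]), 'wrist_force': array([-0.477,  0.593, -0.365]), 'torque': array([-0.008,  0.043,  0.013]), 'gripper_force': np.float64(0.0), 'finger_gap': np.float64(0.999)}
top 397.386120098403 258.67010927221213 194.16098515190265 [-0.060206  0.        0.        0.        0.      ] [[0.009, -1.0, -0.018, 0.14], [0.987, 0.006, 0.162, -0.491], [-0.162, -0.019, 0.987, -0.901], [0.0, 0.0, 0.0, 1.0]]
viewing_box [(0.85, array([218., 182.]), 6599)]
cover [(0.71, array([200., 189.]), 3773)]
knob [(0.7, array([251., 181.]), 203)]
cover_handle [(0.74, array([202., 189.]), 3765)]
knob_grip [(0.49, array([249., 180.]), 171), (0.36, array([200., 190.]), 3643)]
dish [(0.22, array([200., 190.]), 3622), (0.17, array([218., 184.]), 6672)]
stay [(0.57, array([337., 189.]), 268), (0.45, array([218., 183.]), 6618)]
side 412.07145026769507 256.6065072660317 191.42513619614786 [-0.08905981  0.          0.          0.          0.        ] [[0.807, 0.591, -0.017, -0.488], [-0.387, 0.55, 0.74, 0.042], [0.446, -0.591, 0.672, -1.054], [0.0, 0.0, 0.0, 1.0]]
viewing_box [(0.78, array([267., 188.]), 3876)]
cover [(0.93, array([272., 163.]), 1702)]
knob [(0.34, array([204., 310.]), 686)]
cover_handle [(0.74, array([275., 164.]), 1631)]
knob_grip [(0.73, array([271., 196.]), 265)]
dish []
stay [(0.9, array([188., 294.]), 344)]
```

Run:
```python
import cv2,numpy as np
a=cv2.imread("pics/top0.png")[120:260,150:400]; b=cv2.imread("pics/side0.png")[100:340,130:380]
cv2.imwrite("pics/t1.png",cv2.resize(a,None,fx=3.2,fy=3.2,interpolation=cv2.INTER_CUBIC))
cv2.imwrite("pics/s1.png",cv2.resize(b,None,fx=2.5,fy=2.5,interpolation=cv2.INTER_CUBIC))
```

```text
(no output)
```

View pics/t1.png

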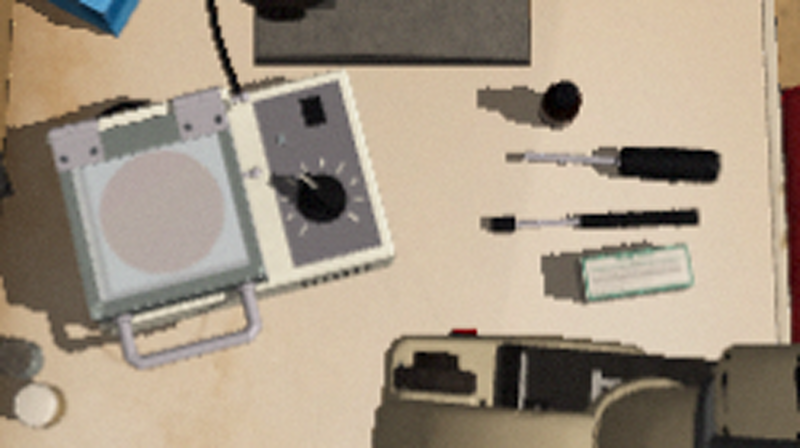

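View pics/s1.png

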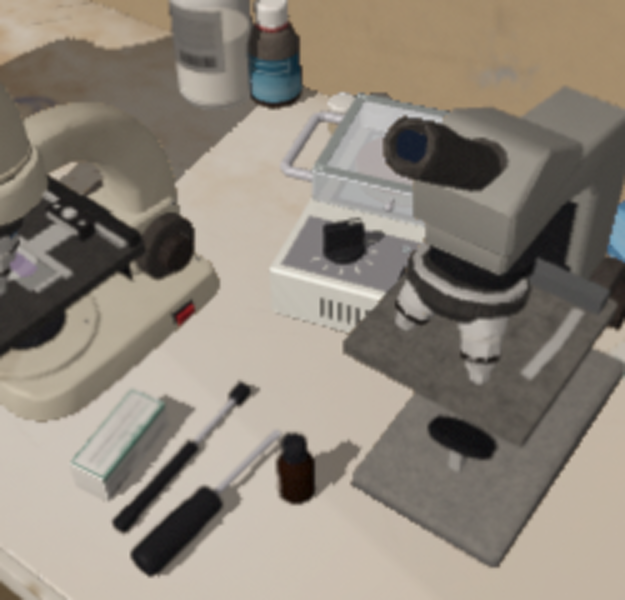

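View pics/side0.png

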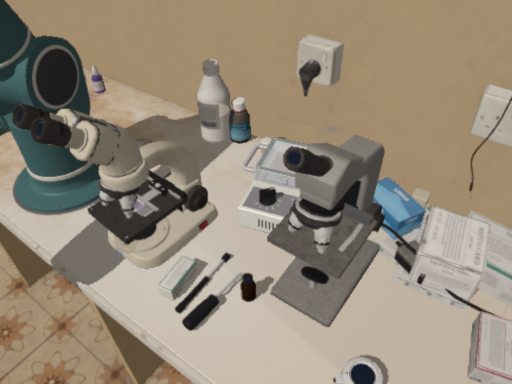

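The top view shows the box with knob at about px (250,182) and handle bar from (192,233) to (230,224). The cover is shut, the white line points to the back left, and the near microscope stands right of the handle. Next I'll fit the box pose.

```bash
cat > h.py <<'E'
import numpy as np,cv2
from bench import manip
from scipy.optimize import least_squares
def proj(f,P):
    P=np.atleast_2d(P);c=P@f["view"][:3,:3].T+f["view"][:3,3]
    K=np.array([[f["fx"],0,f["cx"]],[0,f["fy"],f["cy"]],[0,0,1]])
    return cv2.projectPoints(c*[1,-1,-1],np.zeros(3),np.zeros(3),K,np.array(f["distortion"]))[0][:,0]
def box(p,B):
    c,s=np.cos(p[2]),np.sin(p[2]);B=np.atleast_2d(B)/1000
    return B@np.array([[c,s,0],[-s,c,0],[0,0,1]])+[p[0],p[1],0]
def atz(f,uv,z):
    return least_squares(lambda q:(proj(f,[q[0],q[1],z])[0]-uv),[.5,0]).x
E
python3 - <<'E'
from h import *
f=manip.grab_frame("top");g=manip.grab_frame("side")
B=[[-73,-110,65],[73,-110,65],[-104,84,79],[-104,6,79],[-20,-68,96],[-73,-17+0,65]]
uv=np.array([[272.8,201.2],[257.8,142.5],[192.2,233.1],[229.7,223.7],[250,181.9]])
r=least_squares(lambda p:(proj(f,box(p,B[:5]))-uv).ravel(),[.5,0.1,.2])
p=r.x;print(p,np.round(r.fun.reshape(-1,2),1).tolist())
np.save("p.npy",p)
print("side",np.round(proj(g,box(p,B)),1).tolist())
print("knob,handle,hinge",np.round(box(p,[[-20,-68,88],[-104,45,79],[66,45,101]]),4).tolist())
for i,z in(((268,191),.096),((239.6,208.8),.065),((244.8,167.2),.079)):print(atz(g,i,z))
# microscopes heights in side
for n,uv,zs in(("m1 eye",(35,118),(.2,.3,.4)),("m2 head",(365,145),(.2,.3,.4)),("m2 eyepiece",(295,158),(.2,.3)),("m1 arm",(170,150),(.1,.2))):
    print(n,[np.round(atz(g,uv,z),2).tolist() for z in zs])
# white line in top
h=cv2.resize(np.vstack([f["img"][100:384]]),None,fx=1.5,fy=1.5)
cv2.imwrite("pics/top2.png",f["img"][:,:,::-1])
cv2.imwrite("pics/knob2.png",np.hstack([cv2.resize(x[b:b+44,a:a+50],(500,440),interpolation=cv2.INTER_CUBIC)[:,:400,::-1] for x,a,b in((f["img"],228,160),(g["img"],245,170))]))
E
```

```text
[0.51435495 0.23300974 0.24694179] [[0.8, -0.3], [0.8, -0.9], [1.1, 0.5], [-2.7, 1.7], [-0.0, -1.2]]
side [[235.1, 207.0], [301.6, 225.4], [256.0, 147.3], [243.2, 166.1], [265.8, 189.6], [252.0, 180.0]]
knob,handle,hinge [[0.5116, 0.1622, 0.088], [0.4025, 0.2512, 0.079], [0.5674, 0.2928, 0.101]]
[0.51777031 0.16131977]
[0.48149347 0.10988086]
[0.41735995 0.21240784]
m1 eye [[0.02, -0.03], [0.2, -0.1], [0.39, -0.17]]
m2 head [[0.66, 0.28], [0.71, 0.15], [0.75, 0.01]]
m2 eyepiece [[0.57, 0.17], [0.64, 0.06]]
m1 arm [[0.25, 0.14], [0.36, 0.05]]
```

View pics/top2.png

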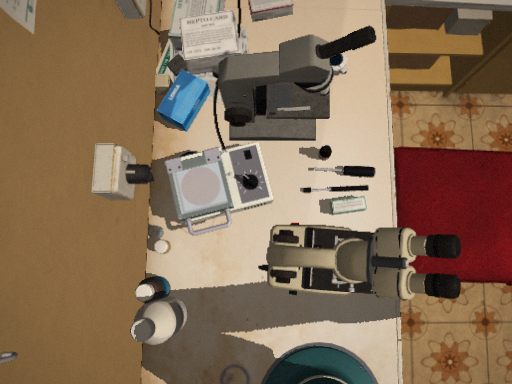

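View pics/knob2.png

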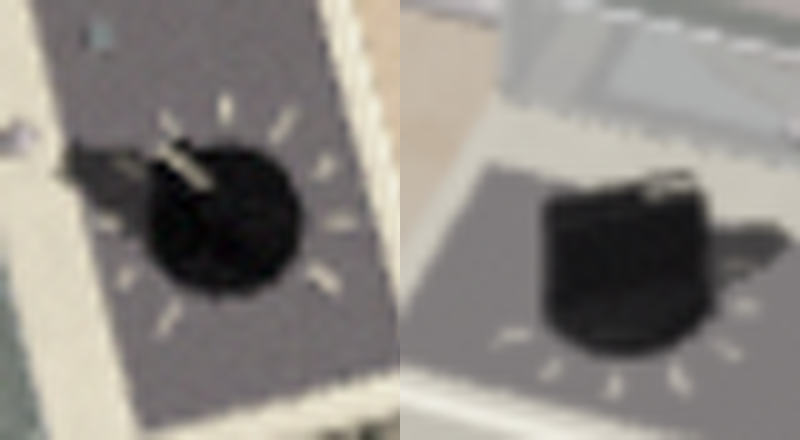

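Run:
```python
from h import *
f=manip.grab_frame("top");g=manip.grab_frame("side")
B1=[[-73,-110,65],[73,-110,65],[-104,45,79],[-20,-68,72]]
uv1=np.array([[272.8,201.2],[257.8,142.5],[210.5,228.6],[250.5,181.8]])
B2=[[-20,-68,96],[-73,-110,65],[-104,3,79]]
uv2=np.array([[267.5,188.8],[238.5,208.8],[244.8,167.2]])
fun=lambda p:np.vstack([proj(f,box(p,B1))-uv1,proj(g,box(p,B2))-uv2]).ravel()
r=least_squares(fun,[.5,0.1,.2],loss="soft_l1")
p=r.x;np.save("p.npy",p);print(p,np.round(fun(p).reshape(-1,2),1).tolist())
print("knob,handle,hinge",np.round(box(p,[[-20,-68,88],[-104,45,79],[66,45,101]]),4).tolist())
# line direction at z .096 in top
a,b=atz(f,(249.2,178.8),.096),atz(f,(244.2,174.3),.096)
d=b-a;print("line ang world deg",np.degrees(np.arctan2(d[1],d[0])),"box",np.degrees(np.arctan2(d[1],d[0])-p[2]),b,a)
s=manip.sense();print(s["tool_pos"])
for uv,z in(((440,246),.35),((440,286),.35),((350,250),.25),((275,262),.1),((350,40),.35),((280,100),.3),((238,115),.2)):print(uv,np.round(atz(f,uv,z),2))
from scipy.spatial.transform import Rotation as R
print(R.from_quat(s["eef_rot"]).as_matrix().round(3))
im=f["img"].copy()
for q in proj(f,box(p,B1)):cv2.circle(im,tuple(int(round(t)) for t in q),1,(255,0,0),-1)
```

```text
[0.51654108 0.23454261 0.25098281] [[0.2, -1.4], [0.0, -1.9], [-0.8, -0.0], [-0.7, -0.1], [-0.3, 0.9], [-2.0, -1.6], [-1.0, -0.2]]
knob,handle,hinge [[0.5141, 0.1637, 0.088], [0.4046, 0.2523, 0.079], [0.5693, 0.2945, 0.101]]
line ang world deg 47.94873113467637 box 33.56847527730883 [0.52615945 0.17540388] [0.51587455 0.16400187]
[ 0.1538857  -0.60572502  0.22422874]
(440, 246) [ 0.36 -0.15]
(440, 286) [ 0.3  -0.14]
(350, 250) [ 0.35 -0.03]
(275, 262) [0.33 0.11]
(350, 40) [ 0.71 -0.02]
(280, 100) [0.62 0.1 ]
(238, 115) [0.63 0.18]
[[ 0.969  0.246 -0.   ]
 [ 0.246 -0.969  0.   ]
 [-0.    -0.    -1.   ]]
```

```bash
python3 -m inch '0 0 -0.9 0 0 0 -1; 0 0 -0.9 0 0 0 -1; 0 0 -0.9 0 0 0 -1; 0 0 -0.9 0 0 0 -1; 0 0 -0.9 0 0 0 -1; 0.7 -0.2 0 0 0 0 0.24; 0.8 -0.3 0 0 0 0 0.24; 0.8 -0.3 0 0 0 0 0.24; 0.8 -0.3 0 0 0 0 0.24; 0.8 -0.3 0 0 0 0 0.24' 20 && python3 -m inch '0.5 -0.8 0 0 0 0 0.24; 0.5 -0.8 0 0 0 0 0.24; 0.5 -0.8 0 0 0 0 0.24; 0.5 -0.8 0 0 0 0 0.24; 0.5 -0.8 0 0 0 0 0.24; 0.5 -0.8 0 0 0 0 0.24; 0.5 -0.8 0 0 0 0 0.24; 0.4 -0.8 0 0 0 0 0.24;0.4 -0.8 0 0 0 0 0.24; 0 0 0 0 0 0 0.24'
python3 - <<'E'
from bench import manip
import numpy as np
print(np.round(manip.sense()["joint_pos"],2))
E
```

```text
time_s: 2.25
tool_pos: [0.3612, -0.4656, 0.4944]
eef_rot: [0.992, 0.124, 0.0, 0.0]
wrist_force: [0.3, -0.8, -0.4]
finger_gap: 0.508
gripper_force: 0.0
time_s: 3.5
tool_pos: [0.5037, 0.0194, 0.4943]
eef_rot: [0.992, 0.127, 0.0, -0.0]
wrist_force: [-0.3, -0.2, -0.8]
finger_gap: 0.381
gripper_force: 0.0
[ 0.4   0.09 -0.55  1.45  0.05  1.62 -1.46]
```

```bash
python3 -m inch '0.25 -0.76 0 0 0 -0.95 0.24; 0.25 -0.76 0 0 0 0 0.24; 0.25 -0.76 0 0 0 0 0.24; 0 0 0.9 0 0 -0.95 0.24; 0 0 0.9 0 0 -0.95 0.24; 0 0 0.9 0 0 -0.95 0.24; 0 0 0.9 0 0 -0.95 0.24; 0 0 0.5 0 0 -0.95 0.24; 0 0 0 0 0 0 0.24'
python3 - <<'E'
from h import *
from scipy.spatial.transform import Rotation as R
s=manip.sense();print(np.round(s["joint_pos"],2));M=R.from_quat(s["eef_rot"]).as_matrix()
print("yaw",np.degrees(np.arctan2(M[1,0],M[0,0])))
k=np.array([.5141,.1637,.096]);print("need",(M.T@(k-s["tool_pos"])/.06).round(2))
f=manip.grab_frame("top");g=manip.grab_frame("side")
cv2.imwrite("pics/k3.png",np.hstack([cv2.resize(x[b:b+120,a:a+100],(400,480),interpolation=cv2.INTER_CUBIC)[:,:,::-1] for x,a,b in((f["img"],200,110),(g["img"],215,110))]))
E
```

```text
time_s: 4.62
tool_pos: [0.5034, 0.1583, 0.2469]
eef_rot: [0.912, 0.41, -0.002, -0.0]
wrist_force: [-0.2, 0.4, 1.0]
finger_gap: 0.384
gripper_force: 0.0
[ 0.24  0.29 -0.71  1.81  0.21  1.12 -1.28]
yaw 48.39092871951216
need [0.19 0.08 2.51]
```

View pics/k3.png

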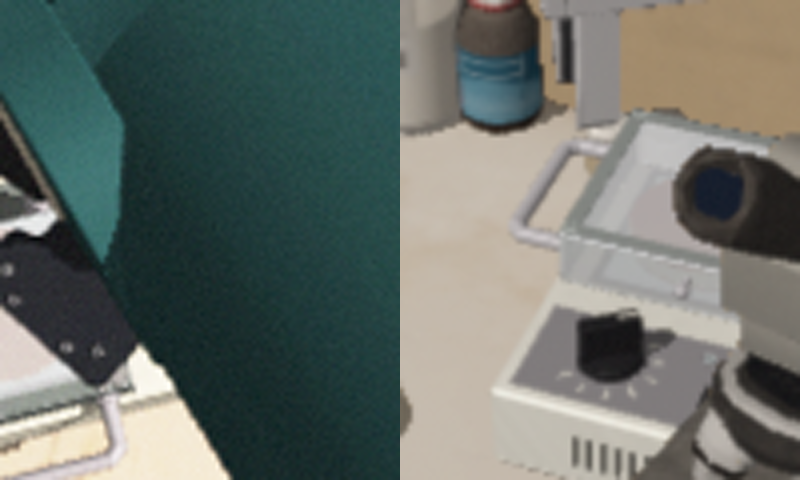

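The side view shows both fingers above the box, the cover shut and the knob clear below. I'll descend to the knob and grip it.

```bash
python3 -m inch '0.19 0.08 0.7 0 0 0 0.24; 0 0 0.7 0 0 0 0.24; 0 0 0.6 0 0 0 0.24; 0 0 0.3 0 0 0 0.24; 0 0 0.2 0 0 0 0.24; 0 0 0 0 0 0 0.24' && python3 -m inch '0 0 0 0 0 0 1; 0 0 0 0 0 0 1; 0 0 0 0 0 0 1; 0 0 0 0 0 0 1; 0 0 0 0 0 0 1' 15; python3 -c "
from h import *
f=manip.grab_frame('side');cv2.imwrite('pics/k4.png',cv2.resize(f['img'][130:250,205:325,::-1],(560,560)))"
```

```text
time_s: 5.48
tool_pos: [0.5156, 0.1648, 0.0987]
eef_rot: [0.912, 0.41, 0.0, 0.0]
wrist_force: [0.3, -0.1, 1.0]
finger_gap: 0.38
gripper_force: 0.0
time_s: 6.1
tool_pos: [0.5155, 0.1648, 0.0987]
eef_rot: [0.912, 0.41, 0.0, 0.0]
wrist_force: [-1.7, -0.5, 7.3]
finger_gap: 0.112
gripper_force: 14.9
```

View pics/k4.png

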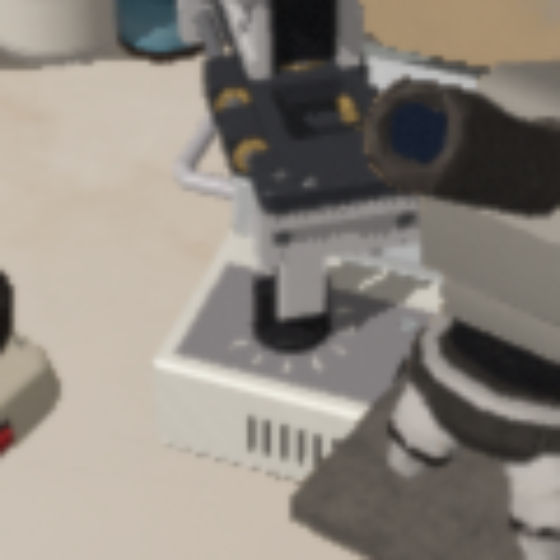

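The picture shows the pads on the knob bar, and the gap of 10.5 mm matches its 11 mm thickness. I'll turn anticlockwise.

```bash
python3 -m inch '0 0 0 0 0 -0.8 1; 0 0 0 0 0 -1 1; 0 0 0 0 0 -1 1; 0 0 0 0 0 -1 1; 0 0 0 0 0 -1 1; 0 0 0 0 0 -1 1; 0 0 0 0 0 -1 1; 0 0 0 0 0 -1 1; 0 0 0 0 0 -1 1; 0 0 0 0 0 -1 1; 0 0 0 0 0 -1 1; 0 0 0 0 0 -1 1' && python3 -m inch '0 0 0 0 0 -1 1; 0 0 0 0 0 -1 1; 0 0 0 0 0 -0.7 1; 0 0 0 0 0 0 1'; python3 -c "
from h import *
from scipy.spatial.transform import Rotation as R
s=manip.sense();M=R.from_quat(s['eef_rot']).as_matrix();print(np.degrees(np.arctan2(M[1,0],M[0,0])),s['torque'],s['joint_pos'].round(2))"
```

```text
time_s: 7.65
tool_pos: [0.5139, 0.1651, 0.0986]
eef_rot: [0.504, 0.864, -0.001, -0.001]
wrist_force: [-14.8, -2.0, 18.3]
finger_gap: 0.12
gripper_force: 15.0
time_s: 8.15
tool_pos: [0.5136, 0.1648, 0.0985]
eef_rot: [0.378, 0.926, -0.001, -0.001]
wrist_force: [-15.5, -3.6, 20.3]
finger_gap: 0.121
gripper_force: 15.0
135.5537611977131 [-0.93499157  3.80408132 -0.03598949] [ 0.38  0.63 -0.97  1.91  0.64  0.95 -0.11]
```

```bash
python3 -m inch '0 0 0 0 0 -0.8 1; 0 0 0 0 0 -0.8 1; 0 0 0 0 0 0 1'; python3 -c "
from h import *
from scipy.spatial.transform import Rotation as R
s=manip.sense();M=R.from_quat(s['eef_rot']).as_matrix();print(np.degrees(np.arctan2(M[1,0],M[0,0])),s['torque'])"; python3 -m inch '0 0 0 0 0 -0.6 1; 0 0 0 0 0 -0.6 1; 0 0 0 0 0 0 1';  python3 -c "
from h import *
from scipy.spatial.transform import Rotation as R
s=manip.sense();M=R.from_quat(s['eef_rot']).as_matrix();print(np.degrees(np.arctan2(M[1,0],M[0,0])),s['torque'])"
```

```text
time_s: 8.52
tool_pos: [0.5135, 0.1645, 0.0985]
eef_rot: [0.299, 0.954, -0.001, -0.001]
wrist_force: [-16.6, -5.3, 20.8]
finger_gap: 0.117
gripper_force: 15.0
145.1565192378914 [-1.34319204  3.91599995  0.01735233]
time_s: 8.9
tool_pos: [0.5136, 0.1644, 0.0983]
eef_rot: [0.239, 0.971, -0.001, -0.001]
wrist_force: [-15.6, -4.4, 17.5]
finger_gap: 0.118
gripper_force: 15.1
152.31639202400575 [-1.27761299  3.65655832 -0.20310256]
```

```bash
python3 -m inch '0 0 0 0 0 -0.5 1; 0 0 0 0 0 -0.5 1; 0 0 0 0 0 0 1; 0 0 0 0 0 0 1';  python3 -c "
from h import *
from scipy.spatial.transform import Rotation as R
s=manip.sense();M=R.from_quat(s['eef_rot']).as_matrix();print(np.degrees(np.arctan2(M[1,0],M[0,0])),s['torque'])"
```

```text
time_s: 9.4
tool_pos: [0.5138, 0.1642, 0.0982]
eef_rot: [0.189, 0.982, -0.001, -0.001]
wrist_force: [-12.7, -4.6, 12.7]
finger_gap: 0.131
gripper_force: 15.6
158.24445615879543 [-1.01048442  2.83351156 -0.26711714]
```

```bash
python3 -m inch '0 0 0 0 0 0 0.24; 0 0 0 0 0 0 0.24; 0 0 0 0 0 0 0.24; 0 0 0 0 0 0 0.24; 0 0 -0.4 0 0 0 0.24; 0 0 -0.8 0 0 0 0.24; 0 0 -0.9 0 0 0 0.24; 0 0 -0.6 0 0 0 0.24; 0 0 0 0 0 0 0.24';  python3 - <<'E'
from h import *
from scipy.spatial.transform import Rotation as R
f=manip.grab_frame("top");g=manip.grab_frame("side")
cv2.imwrite("pics/k5.png",cv2.resize(g["img"][130:250,205:325,::-1],(560,560)))
F=lambda X:np.r_[proj(f,X)[0]-(143,172),proj(g,X)[0]-(309,78)]
r=least_squares(F,[.5,.3,.2]);print("plug",r.x,r.fun)
p=np.load("p.npy");B=box(p,[[-104,45,79]])[0]
s=manip.sense();M=R.from_quat(s["eef_rot"]).as_matrix()
yaw=np.degrees(np.arctan2(M[1,0],M[0,0]));print("yaw",yaw,"rot rows cw",(yaw-90-np.degrees(p[2]))/6)
print("to handle now axes",(M.T@(B-s["tool_pos"])/.06).round(2),B)
E
```

```text
time_s: 10.52
tool_pos: [0.5159, 0.1656, 0.2639]
eef_rot: [0.188, 0.982, 0.001, 0.002]
wrist_force: [-0.3, -0.2, -0.1]
finger_gap: 0.378
gripper_force: 0.0
plug [0.49226627 0.35115515 0.26508371] [ 0.42667013  0.54855155  0.76079658 -0.25733975]
yaw 158.25511469961847 rot rows cw 8.979143140375156
to handle now axes [2.25 0.68 3.03] [0.4046235  0.25230367 0.079     ]
```

View pics/k5.png

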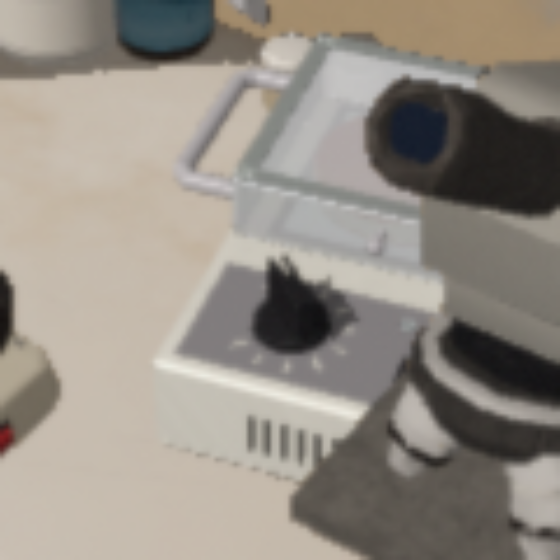

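```bash
python3 -m inch '0.54 0.13 0 0 0 0 0.44; 0.54 0.13 0 0 0 0 0.44; 0.54 0.13 0 0 0 0 0.44; 0.54 0.13 0 0 0 0 0.44; 0 0 0 0 0 1 0.44; 0 0 0 0 0 1 0.44; 0 0 0 0 0 1 0.44; 0 0 0 0 0 1 0.44; 0 0 0 0 0 1 0.44; 0 0 0 0 0 1 0.44' && python3 -m inch '0 0 0 0 0 1 0.44; 0 0 0 0 0 1 0.44; 0 0 0 0 0 1 0.44; 0 0 0 0 0 0 0.44';  python3 - <<'E'
from h import *
from scipy.spatial.transform import Rotation as R
f=manip.grab_frame("top");g=manip.grab_frame("side")
cv2.imwrite("pics/k6.png",np.hstack([cv2.resize(x[b:b+120,a:a+100],(400,480),interpolation=cv2.INTER_CUBIC)[:,:,::-1] for x,a,b in((f["img"],170,130),(g["img"],215,100))]))
p=np.load("p.npy");B=box(p,[[-104,35,84]])[0]
s=manip.sense();M=R.from_quat(s["eef_rot"]).as_matrix()
yaw=np.degrees(np.arctan2(M[1,0],M[0,0]));print("yaw",yaw,np.degrees(p[2])+90,s["joint_pos"].round(2))
print("need",(M.T@(B-s["tool_pos"])/.06).round(2),B)
for a in(120,135):
  t=np.radians(a);c=np.array([np.cos(t),np.sin(t)])*17
  print(a,(proj(g,box(p,[[-20+c[0],-68+c[1],96],[-20-c[0],-68-c[1],96]]))-[205,130])*560/120)
E
```

```text
time_s: 11.88
tool_pos: [0.4058, 0.2415, 0.2596]
eef_rot: [0.484, 0.875, -0.001, -0.001]
wrist_force: [-0.0, -0.3, -0.2]
finger_gap: 0.28
gripper_force: 0.0
time_s: 12.38
tool_pos: [0.4059, 0.2416, 0.2597]
eef_rot: [0.614, 0.79, -0.001, -0.0]
wrist_force: [-0.1, 0.5, -0.7]
finger_gap: 0.282
gripper_force: 0.0
yaw 104.42306499603856 104.38025585736754 [ 0.33  0.22 -1.04  1.91  0.21  1.13 -0.54]
need [0.01 0.02 2.93] [0.40710707 0.24261698 0.084     ]
120 [[284.19100822 253.65038208]
 [296.48173004 304.08410841]]
135 [[274.77533123 255.51941436]
 [306.14338559 302.11245185]]
```

View pics/k6.png

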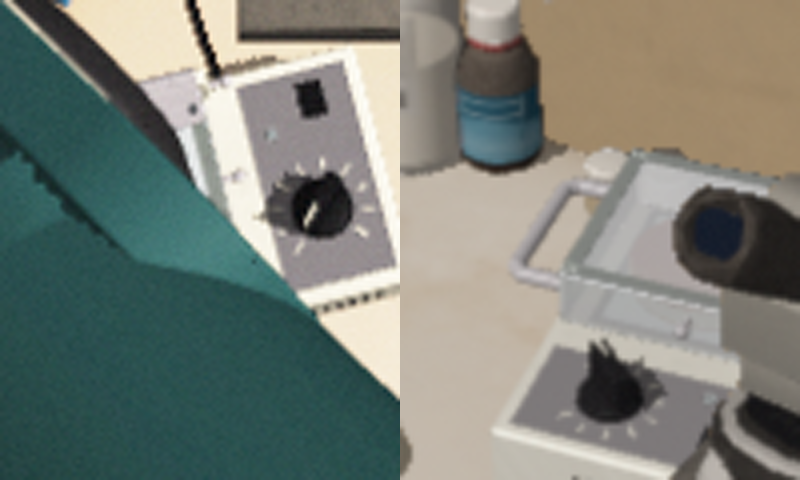

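The knob's white line in the top view now points front-left at about 152° in world, which matches the stop at 149°. I'll descend on the handle.

```bash
python3 -m inch '0 0 0.8 0 0 0 0.44; 0 0 0.8 0 0 0 0.44; 0 0 0.6 0 0 0 0.44; 0 0 0.4 0 0 0 0.44; 0 0 0.25 0 0 0 0.44; 0 0.02 0.12 0 0 0 0.44; 0 0 0 0 0 0 0.44' && python3 -m inch '0 0 0 0 0 0 1; 0 0 0 0 0 0 1; 0 0 0 0 0 0 1; 0 0 0 0 0 0 1' 8;  python3 - <<'E'
from h import *
s=manip.sense();print(s["joint_pos"].round(2),s["wrist_force"])
p=np.load("p.npy");d=s["tool_pos"]-[p[0],p[1],0];c,q=np.cos(p[2]),np.sin(p[2])
print("box coords",d[0]*c+d[1]*q,-d[0]*q+d[1]*c,d[2])
E
```

```text
time_s: 13.35
tool_pos: [0.4077, 0.2422, 0.0822]
eef_rot: [0.614, 0.789, 0.0, -0.0]
wrist_force: [-0.4, -0.9, 0.1]
finger_gap: 0.283
gripper_force: 0.0
time_s: 13.85
tool_pos: [0.4067, 0.2417, 0.0823]
eef_rot: [0.614, 0.789, -0.001, -0.0]
wrist_force: [-8.5, -3.3, 8.4]
finger_gap: 0.101
gripper_force: 8.0
[ 0.11  0.49 -0.86  2.08  0.52  0.8  -0.82] [-8.46322217 -3.26798168  8.41543655]
box coords -0.10465142048705953 0.034263563545375554 0.08232198426631249
```

Run:
```python
import numpy as np
th=np.r_[np.linspace(0,1.69,27)]
y=(170-(170*np.cos(th)+22*np.sin(th)))/60; z=-(170*np.sin(th)-22*np.cos(th)+22)/60
Y=np.round(y,2);Z=np.round(z,2)
for i,(a,b) in enumerate(zip(np.diff(Y),np.diff(Z))):print(i+1,round(th[i+1],2),f"{a:.2f} {b:.2f}")
print(Y[[9,18,26]],Z[[9,18,26]])
```

```text
1 0.06 -0.02 -0.18
2 0.13 0.00 -0.19
3 0.2 0.00 -0.19
4 0.26 0.02 -0.18
5 0.32 0.03 -0.18
6 0.39 0.04 -0.18
7 0.46 0.06 -0.18
8 0.52 0.06 -0.18
9 0.58 0.08 -0.17
10 0.65 0.09 -0.16
11 0.72 0.09 -0.16
12 0.78 0.11 -0.15
13 0.84 0.12 -0.14
14 0.91 0.12 -0.14
15 0.98 0.14 -0.13
16 1.04 0.14 -0.11
17 1.1 0.15 -0.11
18 1.17 0.16 -0.10
19 1.24 0.16 -0.09
20 1.3 0.17 -0.08
21 1.36 0.18 -0.07
22 1.43 0.17 -0.05
23 1.5 0.18 -0.04
24 1.56 0.19 -0.04
25 1.62 0.18 -0.02
26 1.69 0.19 0.00
[0.27 1.39 2.81] [-1.63 -2.83 -3.22]
```

```bash
python3 -m inch '0 -0.01 -0.09 0 0 0 1; 0 -0.01 -0.09 0 0 0 1; 0 0 -0.19 0 0 0 1; 0 0 -0.19 0 0 0 1; 0 0.02 -0.18 0 0 0 1; 0 0.03 -0.18 0 0 0 1; 0 0.04 -0.18 0 0 0 1; 0 0.06 -0.18 0 0 0 1; 0 0.06 -0.18 0 0 0 1; 0 0.08 -0.17 0 0 0 1; 0 0 0 0 0 0 1' 12
python3 - <<'E'
from h import *
s=manip.sense();print(s["joint_pos"].round(2))
f=manip.grab_frame("side");m=manip.masks_of("cover",f);print([(d["conf"],d["uv"]) for d in m][:2])
E
```

```text
time_s: 15.22
tool_pos: [0.4212, 0.2456, 0.1802]
eef_rot: [0.614, 0.79, -0.002, -0.001]
wrist_force: [-18.9, -4.6, 6.4]
finger_gap: 0.105
gripper_force: 12.0
[ 0.22  0.37 -0.97  1.97  0.36  1.   -0.67]
[(0.58, [280.6, 139.6])]
```

```bash
python3 -m inch '0 -0.03 0 0 0 0 1; 0 0.09 -0.16 0 0 0 1; 0 0.09 -0.16 0 0 0 1; 0 0.11 -0.15 0 0 0 1; 0 0.12 -0.14 0 0 0 1; 0 0.12 -0.14 0 0 0 1; 0 0.14 -0.13 0 0 0 1; 0 0.14 -0.11 0 0 0 1; 0 0.15 -0.11 0 0 0 1; 0 0.16 -0.10 0 0 0 1; 0 0 0 0 0 0 1'
python3 - <<'E'
from h import *
s=manip.sense();print(s["joint_pos"].round(2))
f=manip.grab_frame("side");m=manip.masks_of("cover",f);print([(d["conf"],d["uv"]) for d in m][:2])
E
```

```text
time_s: 16.7
tool_pos: [0.4869, 0.2631, 0.2539]
eef_rot: [0.614, 0.79, 0.001, -0.0]
wrist_force: [-10.8, -2.6, 17.1]
finger_gap: 0.097
gripper_force: 12.0
[ 0.21  0.41 -0.96  1.74  0.36  1.19 -0.61]
[(0.65, [297.5, 125.2]), (0.61, [263.6, 198.2])]
```

```bash
python3 -m inch '0 -0.01 -0.03 0 0 0 1; 0 0.16 -0.09 0 0 0 1; 0 0.17 -0.08 0 0 0 1; 0 0.18 -0.07 0 0 0 1; 0 0.17 -0.05 0 0 0 1; 0 0.18 -0.04 0 0 0 1; 0 0.16 -0.04 0 0 0 1; 0 0.1 -0.02 0 0 0 1; 0 0.06 0 0 0 0 1; 0 0 0 0 0 0 1; 0 0 0 0 0 0 1'
python3 - <<'E'
from h import *
s=manip.sense();print(s["joint_pos"].round(2))
p=np.load("p.npy");d=s["tool_pos"]-[p[0],p[1],0];c,q=np.cos(p[2]),np.sin(p[2])
X=d[0]*c+d[1]*q;print("box coords",X,-d[0]*q+d[1]*c,d[2])
for hx in(.066,.064):print("theta est",np.arctan2(d[2]-.003-.101,hx-X)+np.arctan2(22,170))
f=manip.grab_frame("side");cv2.imwrite("pics/k7.png",cv2.resize(f["img"][50:250,180:400,::-1],(660,600)))
E
```

```text
time_s: 18.18
tool_pos: [0.5547, 0.2795, 0.2773]
eef_rot: [0.614, 0.789, 0.0, 0.0]
wrist_force: [-1.7, 4.5, 4.1]
finger_gap: 0.099
gripper_force: 12.0
[ 0.13  0.51 -0.92  1.54  0.42  1.3  -0.59]
box coords 0.048102102603176156 0.034086828051241816 0.2772722149737997
theta est 1.5965643369951963
theta est 1.6079980054025653
```

View pics/k7.png

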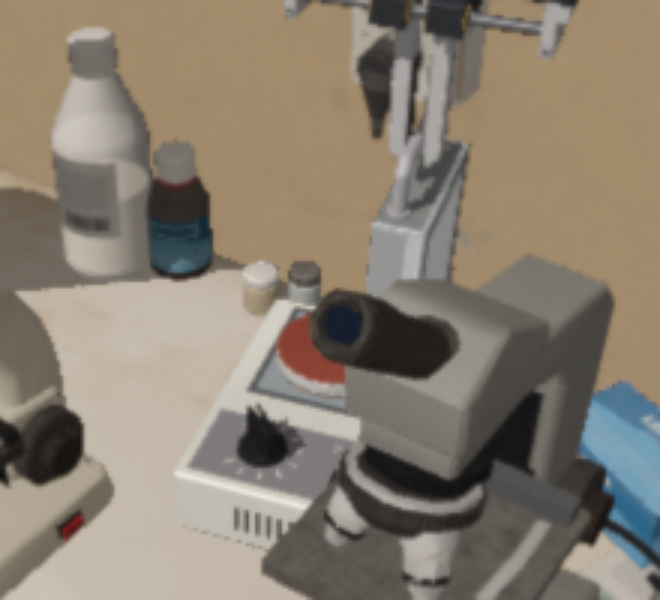

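The cover is up near upright with the fingers on the bar. The dish is still on the glass and the knob still points front-left. I need about 15 mm more.

```bash
python3 -m inch '0 0.07 0 0 0 0 1; 0 0.08 0 0 0 0 1; 0 0.06 0 0 0 0 1; 0 0.04 0 0 0 0 1; 0 0 0 0 0 0 1; 0 0 0 0 0 0 1; 0 0 0 0 0 0 1; 0 0 0 0 0 0 1'
python3 - <<'E'
from h import *
s=manip.sense()
p=np.load("p.npy");d=s["tool_pos"]-[p[0],p[1],0];c,q=np.cos(p[2]),np.sin(p[2])
X=d[0]*c+d[1]*q;print("box coords",X,-d[0]*q+d[1]*c,d[2])
for hx in(.066,.064):print("theta est",np.arctan2(d[2]-.003-.101,hx-X)+np.arctan2(22,170))
print(s["gripper_force"],s["wrist_force"],np.abs(s["dq"]).max())
E
```

```text
time_s: 19.23
tool_pos: [0.5694, 0.2834, 0.2776]
eef_rot: [0.614, 0.789, 0.001, 0.0]
wrist_force: [-1.5, 5.3, 7.5]
finger_gap: 0.098
gripper_force: 12.0
box coords 0.06335421052725806 0.03419241319915605 0.2776281701785481
theta est 1.684255757321765
theta est 1.6957734633281534
12.03925609588623 [-1.49041133  5.32135786  7.49409518] 0.0017167103070121507
```

```bash
python3 -c "
from bench import manip
print(manip.sign_off())"
```

```text
the job is handed in; nothing more can be done
None
```

I turned the lamp knob to its anticlockwise stop with the cover still shut, then lifted the cover to about 1.69 rad; it is steady with the gripper still on the handle. The last picture showed the dish still on the glass. The job is handed in, but no verdict came back and I didn't check the things on the bench again.

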